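Rap the jammed sleeve out of the orange pot

TASK

A brass sleeve is jammed in the neck of the orange pot, which stands mouth down on the bench. Pick the pot up as it stands, rap its mouth on the floor of the wooden tray until the sleeve drops out into the tray, keeping hold of the pot all the while, then stand the pot mouth down on the blue mat and leave the sleeve in the tray.

Things in the scene. Friction and masses are not known exactly. Their poses are not given: they have to be found in the camera images.
- orange_pot: Orange plastic pot, 120 g, upside down among an empty grey and green one. Open at both ends, 90 mm tall, wall 3 mm. Mouth below, 64 mm across, tapering up to 46 mm at 50 mm height; from 50 to 90 mm a plain round neck, 46 mm across, to grip from above at any yaw. Ribs inside the neck hold the sleeve. Origin: centre of the mouth's rim plane (underside); z up along the axis.
- sleeve: Brass sleeve, 110 g, 31 mm diameter, 24 mm long. Origin: centre of its lower end, z along its axis. Jammed in the pot's neck, origin 52 mm above the mouth, top seen through the neck. Dry friction of about three times its weight holds its top 4 mm: carrying leaves it; each rap shifts it down and past 4 mm it falls out. About 1 rap at 0.3 m/s or 2 to 4 at 0.15 m/s do it.
- tray: Fixed square wooden tray, 150 x 150 mm outside, with a flat 134 x 134 mm floor whose surface is 10 mm above the bench and a rim 8 mm wide that stands 8 mm higher. Origin at the centre of its underside on the bench, z up, sides along x and y.
- mat: Fixed blue square mat, 150 x 150 x 4 mm. Origin at the centre of its underside on the bench, z up, sides along x and y.
Not all that is in view belongs to the job. There is more than one size of the orange_pot; the job needs the larger. Of the things that look like the sleeve, the smaller one is meant.

How it is judged (in metres and radians):
On the way, in this order (a step that is already met when the one before it is completed fails the run):
1. the pot is lifted clear of the bench with the sleeve still jammed in it (height (world z) of orange_pot above 0.03 m and z of sleeve in the frame of orange_pot above 0.04 m), for 0.1 s.
2. the held pot strikes the tray with the sleeve still in its neck (contact force between orange_pot and tray above 2 N and contact force between the fingers and orange_pot above 0.5 N and z of sleeve in the frame of orange_pot above 0.03 m).
3. the sleeve has dropped onto the tray's floor, under the pot that is still held (contact force between the fingers and orange_pot above 0.5 N and horizontal distance between orange_pot and tray below 0.06 m and horizontal distance between sleeve and tray below 0.09 m and z of sleeve in the frame of tray below 0.035 m), for 0.1 s.
At the end, for the whole second after the job is handed in: The orange pot stands mouth down on the blue mat, its centre within 55 mm of the mat's centre along each side and upright within 7 degrees; the sleeve lies or stands inside the tray, on its floor; both at rest (x of orange_pot in the frame of mat between -0.055 and 0.055 m and y of orange_pot in the frame of mat between -0.055 and 0.055 m and z of orange_pot in the frame of mat below 0.012 m and angle between orange_pot's own z axis and vertical below 0.12 rad and linear speed of orange_pot below 0.02 m/s and x of sleeve in the frame of tray between -0.07 and 0.07 m and y of sleeve in the frame of tray between -0.07 and 0.07 m and z of sleeve in the frame of tray below 0.035 m and linear speed of sleeve below 0.03 m/s); the robot touches nothing.
It also fails if it takes over 48 s, if anything falls off the work surface, if the arm or the gripper's body presses on something with over 40 N, if the wrist force passes 120 N, or if a joint passes its speed limit or range.

ROBOT

A 6-joint arm with a two-finger parallel gripper is mounted at the origin on the work surface. World frame = base frame: x ahead of the robot, y to its left, z up, the work surface at z = 0. Lengths are in mm, angles in rad, forces in N, time in s.
With the tool pointing down it reaches from about 350 to 850 mm from the base axis. Payload 8.1 kg.
Tool frame: the origin (TCP) lies on the centre line of the jaws, within the pads' length; the fingertips stand 8 mm ahead of it and the grasp point (between the pads) lies 11 mm behind it; z points along the fingers, y is the line along which they close (so a half turn about z gives the same grasp; the last joint's range is limited). The gripper opens to 93 mm and grips with 3 to 60 N. Pads are 15 mm wide; open, the fingers measure 128 mm over their backs; the gripper's body (75 mm by 188 mm) begins 65 mm behind the grasp point.
Start: joints at [-1.39, 0.13, 1.488, -0, 1.523, -0.085], TCP at [157.629, -578.929, 226.635] pointing down, gripper open.
Joint ranges: [-2.96, 2.96], [-0.89, 2.26], [0.02, 2.5], [-1.34, 4.48], [0, 2.73], [-2.66, 2.66]. Speed limits (rad/s): [2.39, 2.39, 2.79, 3.14, 3.14, 3.14].

INTERFACE

Orientations are given as a unit quaternion [x, y, z, w].
In Python, from bench import env, eyes gives the robot as it stands. The module is installed in compiled form; this text tells all that it offers.
- The arm moves only by the tool send_rows, never from a script. Its argument "series" is a list of rows, each a list of 5 numbers: the shift along the tool's x, y, z in units of 40 mm (1.0 is 40 mm), then the turn about the tool's z in units of 6 degrees (1.0 is 6 degrees), then the opening, from 0 (shut) to 1 (fully open). A call has exactly 10 rows; each row shifts and turns the commanded pose from where the row before left it, along the tool's axes as they then stand; what a row does not reach is not made up. A row lasts 1/12 s, in which the tool goes at most 41.7 mm and 7.16 degrees, less where a joint would pass 70% of its speed; a pose out of reach is approached as far as the arm can. A call is refused whole if a number of a shift passes 1 or a number of a turn 1, either way. A call with a gripper value outside its range is refused whole. The fingers move at their own pace and stop on an object; "newtons" is the grip in N (left out, the last holds). Time passes only in rows, so rows that do not move let the fingers close, or fill a call up. It gives the time, the measured TCP pose, the force, the opening and the grip force at its end, in the units of the state.
- env.observe(): the state, without advancing time (a new reading comes with each control period).
- eyes.get_image(name): name is "scene" or "side" or "wrist"; returns (picture, depth): 480x640x3 uint8, red, green, blue; 480x640 float32, mm along the optical axis (not along the pixel's ray), 0 where there is no reading.
- eyes.calibration(name): a dict with "intrinsics" (3x3 intrinsics, pixels), "position" and "orientation" of the camera in the world. Camera axes: x right, y down, z forward; pixel columns grow to the right and rows downward; lengths in mm; the calibration is good to about 2 mm. A picture is of the moment at which its call begins: read the wrist's pose just before it. calibration takes no time and is no camera call; for the wrist camera it gives the pose at the moment of the call.
- env.finish_job(): hands the job in; it is judged then, once.
The state is a dict: "time_s": time; "joint_pos": joint angles; "qd": joint speeds; "effort": joint torques, N m; "tool_pos": TCP position; "orientation": TCP orientation; "wrist_force": force on the tool from outside, world axes, zero at the start; "ft_torque": the same for the moment, N m; "opening": finger opening in mm; "finger_force": force on a finger pad.
Only numpy, scipy, OpenCV 4.12 (cv2) and the standard library are available. Lean on these libraries where they do the work, as an engineer would, in place of code of your own. Each camera call takes 0.05 s, during which the arm holds its last target. There are 200 camera calls.

## Working session

There is one attempt and no reset: what is moved stays moved. The work goes in short steps, Python scripts to look and compute and a tool call to move; the robot and the scene stay as the last step left them, time stands still between calls to the robot, and variables do not carry over. Pictures are saved under pics/ and viewed, at most 10 in all, crops included, and the job is handed in when it is done.

Besides the shell and the picture viewer there is one more tool, called as name(argument=value, ...), one argument or row to a line, values as JSON. send_rows: Moves the arm, as the interface text tells. Its arguments: {"type":"object","properties":{"series":{"type":"array"},"newtons":{"type":"number"}},"required":["series"]}

```bash
mkdir -p pics; cat > h.py <<'E'
import numpy as np, cv2
from scipy.spatial.transform import Rotation as R
from bench import env, eyes
def cloud(name):
    c=eyes.calibration(name); im,d=eyes.get_image(name)
    K=np.array(c["intrinsics"]); v,u=np.mgrid[:480,:640]
    p=np.stack([(u-K[0,2])/K[0,0]*d,(v-K[1,2])/K[1,1]*d,d],-1)
    w=p@R.from_quat(c["orientation"]).as_matrix().T+np.array(c["position"])
    w[d==0]=np.nan
    return im,w
def save(n,im): cv2.imwrite(n,im[:,:,::-1])
E
python3 - <<'E'
from h import *
s=env.observe(); print(s)
for n in("scene","side"):
    im,w=cloud(n); save(f"pics/{n}.png",im); np.savez(n,im=im,w=w); print(n,eyes.calibration(n)["position"])
    hsv=cv2.cvtColor(im,cv2.COLOR_RGB2HSV)
    for c,lo,hi in(("orange",(5,140,80),(20,255,255)),("blue",(95,100,50),(130,255,255))):
        m=cv2.inRange(hsv,lo,hi); k,l,st,ce=cv2.connectedComponentsWithStats(m)
        for i in range(1,k):
            if st[i,4]>80:
                q=w[l==i]; print(c,st[i],ce[i].round(),np.nanpercentile(q,[2,50,98],axis=0).round().tolist())
E
```

```text
{'time_s': 0.0, 'joint_pos': array([-1.39039763e+00,  1.31107205e-01,  1.48930926e+00,  1.92277360e-05,
        1.52300297e+00, -8.53994522e-02]), 'qd': array([0.00019727, 0.00057115, 0.00041746, 0.00049452, 0.0011171 ,
       0.0003826 ]), 'effort': array([ 1.69425439e-04, -5.59841573e+01, -4.91759777e+01,  7.70305004e-02,
        3.56613554e-02, -1.34834236e-04]), 'tool_pos': array([ 157.53431815, -578.36218386,  225.60321037]), 'orientation': array([ 9.91181557e-01,  1.32507687e-01, -3.37776774e-05, -9.12814594e-04]), 'wrist_force': array([0.04034549, 0.55639759, 0.15703074]), 'ft_torque': array([ 0.02429394,  0.05453327, -0.01662596]), 'finger_force': 0.0, 'opening': 92.94189378593292}
scene [1103.56175043  135.6378587   508.61508585]
orange [402 212  24  13 173] [414. 218.] [[328.0, 107.0, 32.0], [349.0, 125.0, 33.0], [367.0, 144.0, 35.0]]
orange [435 215  35  25 238] [455. 226.] [[338.0, 160.0, 2.0], [430.0, 188.0, 76.0], [462.0, 219.0, 90.0]]
orange [441 256  23  27 408] [453. 270.] [[451.0, 178.0, 2.0], [465.0, 193.0, 20.0], [471.0, 208.0, 41.0]]
blue [584  97  51  28 878] [6
[... 304 characters left out ...]
656.0, -745.0, 49.0], [705.0, -715.0, 51.0]]
orange [367  51  54  24 713] [394.  62.] [[610.0, -633.0, 44.0], [657.0, -585.0, 49.0], [705.0, -554.0, 51.0]]
orange [240 340  42  36 601] [261. 360.] [[418.0, 159.0, 65.0], [440.0, 179.0, 77.0], [461.0, 202.0, 91.0]]
orange [339 369  37  33 680] [357. 385.] [[327.0, 106.0, 32.0], [346.0, 126.0, 34.0], [365.0, 145.0, 36.0]]
orange [320 418  33  32 210] [336. 434.] [[314.0, 176.0, 0.0], [330.0, 200.0, 67.0], [357.0, 217.0, 69.0]]
blue [384  38  51  22 658] [410.  48.] [[609.0, -713.0, 44.0], [656.0, -663.0, 49.0], [704.0, -633.0, 52.0]]
blue [   75   275   159   133 10628] [154. 339.] [[544.0, 117.0, 2.0], [613.0, 196.0, 4.0], [691.0, 263.0, 6.0]]
```

View pics/scene.png

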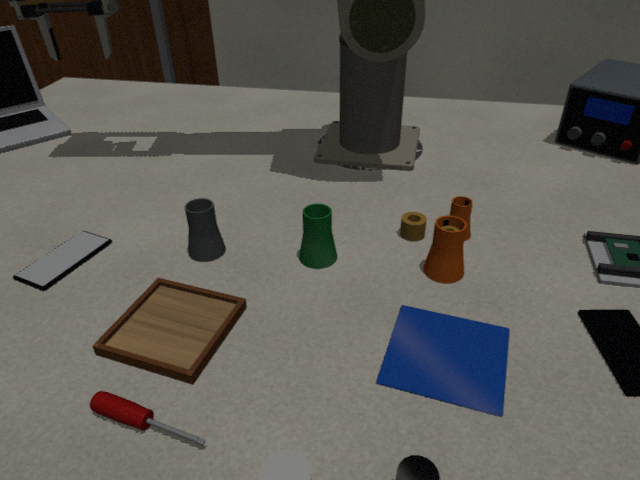

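View pics/side.png

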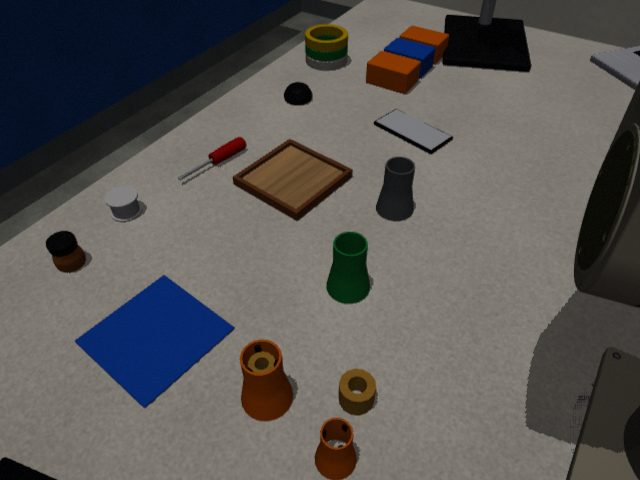

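The larger pot holding the sleeve stands at scene px (449,250) and side px (261,375). The tray is at scene (172,328) and side (293,177), and the mat at scene (447,359). The loose brass ring at scene (413,226) is a decoy. I'll get the neck-rim circle and the tray centre next.

```bash
python3 - <<'E'
from h import *
for n in("scene","side"):
    z=np.load(n+".npz"); im,w=z["im"],z["w"]
    hsv=cv2.cvtColor(im,cv2.COLOR_RGB2HSV)
    org=(hsv[...,0]>=3)&(hsv[...,0]<=22)&(hsv[...,1]>120)
    m=org&(w[...,2]>82)&(w[...,2]<96)&(abs(w[...,0]-440)<50)&(abs(w[...,1]-180)<60)
    q=w[m]; (c,r)=cv2.minEnclosingCircle(q[:,:2].astype(np.float32)); print(n,"rim",len(q),c,r)
    # tray: points 6..25mm high in its image box
    bx=(slice(270,390),slice(85,255)) if n=="scene" else (slice(135,225),slice(225,360))
    W=w[bx]; H=hsv[bx]; t=(W[...,2]>6)&(W[...,2]<25)&(H[...,1]>70)
    q=W[t]; print("tray",len(q),cv2.minAreaRect(q[:,:2].astype(np.float32)),np.percentile(q,[1,99],axis=0).round())
    b=cv2.inRange(hsv,(95,100,50),(130,255,255))>0; b&=(w[...,2]<20)&(w[...,0]>400)&(w[...,1]>0)
    print("mat",cv2.minAreaRect(w[b][:,:2].astype(np.float32)))
E
```

```text
scene rim 332 (441.340576171875, 181.0948028564453) 24.347951889038086
tray 9264 ((649.825927734375, -180.3746795654297), (153.0054931640625, 152.11026000976562), 82.59931945800781) [[ 575. -257.    7.]
 [ 731. -100.   19.]]
mat ((619.8897705078125, 187.88119506835938), (149.60568237304688, 151.75045776367188), 83.18383026123047)
side rim 587 (438.8703918457031, 181.18051147460938) 23.386186599731445
tray 5381 ((684.5198974609375, -184.3170928955078), (152.95046997070312, 228.59580993652344), 82.8432846069336) [[ 567. -256.    7.]
 [ 785.  -98.   23.]]
mat ((619.4515380859375, 187.6124725341797), (151.70518493652344, 154.8243865966797), 83.10131072998047)
```

send_rows(
  series=[
    [0.8, -0.24, 0, 0, 1],
    [0.8, -0.24, 0, 0, 1],
    [0.8, -0.24, 0, 0, 1],
    [0.8, -0.24, 0, 0, 1],
    [0.8, -0.24, 0, 0, 1],
    [0.8, -0.24, 0, 0, 1],
    [0.8, -0.24, 0, 0, 1],
    [0.8, -0.24, 0, 0, 1],
    [0.8, -0.24, 0, 0, 1],
    [0.8, -0.24, 0, 0, 1],
  ],
  newtons=30,
)

```text
time_s: 0.93
tool_pos: [442.3, -400.9, 226.2]
orientation: [0.991, 0.133, -0.0, -0.0]
wrist_force: [0.5, -0.2, -0.2]
opening: 92.9
finger_force: 0.0
```

send_rows(
  series=[
    [0.2, -0.8, 0, 0, 1],
    [0.2, -0.8, 0, 0, 1],
    [0.2, -0.8, 0, 0, 1],
    [0.2, -0.8, 0, 0, 1],
    [0.2, -0.8, 0, 0, 1],
    [0.2, -0.8, 0, 0, 1],
    [0.2, -0.8, 0, 0, 1],
    [0.2, -0.8, 0, 0, 1],
    [0.2, -0.8, 0, 0, 1],
    [0.2, -0.8, 0, 0, 1],
  ],
)

```text
time_s: 1.77
tool_pos: [433.7, -70.9, 226.3]
orientation: [0.991, 0.132, -0.0, -0.0]
wrist_force: [0.3, 0.2, 0.3]
opening: 93.0
finger_force: 0.0
```

send_rows(
  series=[
    [0.22, -0.75, 0, 0, 1],
    [0.22, -0.75, 0, 0, 1],
    [0.22, -0.75, 0, 0, 1],
    [0.22, -0.75, 0, 0, 1],
    [0.22, -0.75, 0, 0, 1],
    [0.22, -0.75, 0, 0, 1],
    [0.22, -0.75, 0, 0, 1],
    [0.22, -0.75, 0, 0, 1],
    [0, 0, 0, 0, 1],
    [0, 0, 0, 0, 1],
  ],
)

```text
time_s: 2.6
tool_pos: [438.6, 178.9, 226.1]
orientation: [0.991, 0.134, -0.001, 0.0]
wrist_force: [-0.4, -0.6, 0.5]
opening: 93.1
finger_force: 0.0
```

```bash
python3 - <<'E'
from h import *
s=env.observe(); print(s["tool_pos"],s["joint_pos"])
im,w=cloud("wrist"); save("pics/w1.png",im)
hsv=cv2.cvtColor(im,cv2.COLOR_RGB2HSV)
m=(hsv[...,0]>=3)&(hsv[...,0]<=22)&(hsv[...,1]>120)&(w[...,2]>84)&(w[...,2]<96)&(abs(w[...,0]-440)<50)&(abs(w[...,1]-180)<60)
q=w[m]; print(len(q),cv2.minEnclosingCircle(q[:,:2].astype(np.float32)),np.median(q[:,2]))
E
```

```text
[438.57719998 178.85194736 226.09461417] [ 2.78968379e-01 -2.16466129e-01  1.82608903e+00 -8.35927666e-05
  1.53317546e+00  1.58067840e+00]
581 ((440.8504333496094, 179.78623962402344), 22.69398307800293) 89.47136198625827
```

View pics/w1.png

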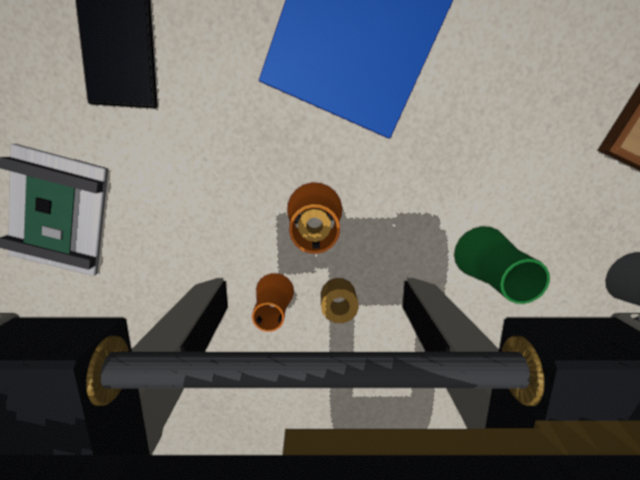

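The wrist view shows the rim at px (314,228) with the sleeve's top inside it. It measures (441,180) at z 89.5, which agrees with the other views, so I'll descend and grip.

send_rows(
  series=[
    [0.05, -0.01, 0.6, 0, 1],
    [0, 0, 0.8, 0, 1],
    [0, 0, 0.8, 0, 1],
    [0, 0, 0.8, 0, 1],
    [0, 0, 0.6, 0, 1],
    [0, 0, 0.3, 0, 1],
    [0, 0, 0.1, 0, 1],
    [0, 0, 0, 0, 1],
    [0, 0, 0, 0, 0],
    [0, 0, 0, 0, 0],
  ],
  newtons=35,
)

```text
time_s: 3.48
tool_pos: [442.7, 178.8, 68.7]
orientation: [0.991, 0.132, 0.002, -0.0]
wrist_force: [0.4, 0.0, 0.1]
opening: 83.9
finger_force: 0.0
```

send_rows(
  series=[
    [0, 0, 0, 0, 0],
    [0, 0, 0, 0, 0],
    [0, 0, 0, 0, 0],
    [0, 0, 0, 0, 0],
    [0, 0, 0, 0, 0],
    [0, 0, 0, 0, 0],
    [0, 0, 0, 0, 0],
    [0, 0, 0, 0, 0],
    [0, 0, 0, 0, 0],
    [0, 0, 0, 0, 0],
  ],
)

```text
time_s: 4.32
tool_pos: [441.1, 178.4, 66.7]
orientation: [0.991, 0.133, 0.0, 0.0]
wrist_force: [-0.1, -1.4, 0.5]
opening: 45.9
finger_force: 35.0
```

send_rows(
  series=[
    [0, 0, -0.1, 0, 0],
    [0, 0, -0.2, 0, 0],
    [0, 0, -0.3, 0, 0],
    [0, 0, -0.4, 0, 0],
    [0, 0, -0.5, 0, 0],
    [0, 0, -0.5, 0, 0],
    [0, 0, -0.4, 0, 0],
    [0, 0, -0.3, 0, 0],
    [0, 0, -0.2, 0, 0],
    [0, 0, -0.1, 0, 0],
  ],
)

```text
time_s: 5.15
tool_pos: [441.6, 178.7, 188.4]
orientation: [0.991, 0.133, 0.001, -0.0]
wrist_force: [0.5, 0.0, -2.9]
opening: 45.8
finger_force: 35.0
```

```bash
python3 - <<'E'
from h import *
s=env.observe(); p=s["tool_pos"]; print(p,s["finger_force"],s["opening"])
M=R.from_quat(s["orientation"]).as_matrix()
print((M.T@(np.array([650,-180,p[2]])-p)/40).round(3))
im,w=cloud("side"); save("pics/s2.png",im)
E
```

```text
[441.61450954 178.70785565 188.38391374] 34.95481154881418 45.836120343581605
[2.6710e+00 1.0021e+01 5.0000e-03]
```

View pics/s2.png

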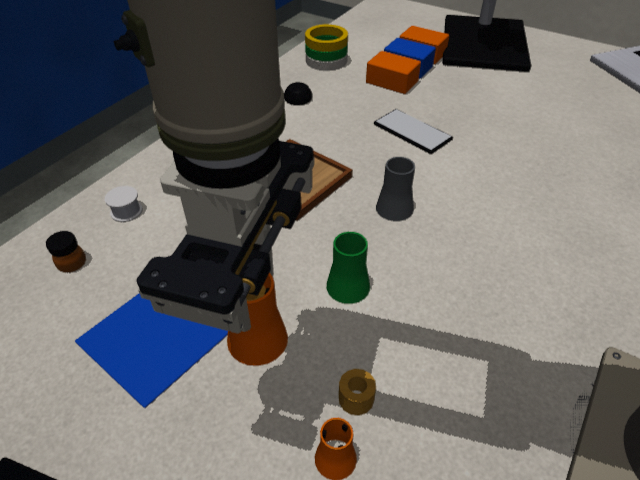

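The pot hangs from the gripper at side px (257,320), well clear of the bench. Next I'll carry it to the tray.

send_rows(
  series=[
    [0.03, 0.1, 0, 0, 0],
    [0.07, 0.25, 0, 0, 0],
    [0.11, 0.4, 0, 0, 0],
    [0.15, 0.55, 0, 0, 0],
    [0.16, 0.6, 0, 0, 0],
    [0.16, 0.6, 0, 0, 0],
    [0.16, 0.6, 0, 0, 0],
    [0.16, 0.6, 0, 0, 0],
    [0.17, 0.65, 0, 0, 0],
    [0.17, 0.65, 0, 0, 0],
  ],
)

```text
time_s: 6.03
tool_pos: [545.1, -2.5, 185.1]
orientation: [0.991, 0.132, -0.001, -0.0]
wrist_force: [-0.6, -0.3, -2.0]
opening: 46.0
finger_force: 35.0
```

send_rows(
  series=[
    [0.17, 0.65, 0, 0, 0],
    [0.17, 0.65, 0, 0, 0],
    [0.16, 0.6, 0, 0, 0],
    [0.16, 0.6, 0, 0, 0],
    [0.16, 0.6, 0, 0, 0],
    [0.16, 0.6, 0, 0, 0],
    [0.15, 0.55, 0, 0, 0],
    [0.11, 0.4, 0, 0, 0],
    [0.07, 0.25, 0, 0, 0],
    [0.03, 0.1, 0, 0, 0],
  ],
)

```text
time_s: 6.87
tool_pos: [649.1, -181.4, 184.9]
orientation: [0.991, 0.132, -0.001, -0.0]
wrist_force: [0.2, -0.2, -2.5]
opening: 46.2
finger_force: 35.0
```

```bash
python3 - <<'E'
from h import *
s=env.observe(); p=s["tool_pos"]; print(p,s["orientation"],s["finger_force"],s["wrist_force"])
im,w=cloud("scene"); save("pics/s3.png",im)
hsv=cv2.cvtColor(im,cv2.COLOR_RGB2HSV)
m=(hsv[...,0]>=3)&(hsv[...,0]<=15)&(hsv[...,1]>150)&(w[...,2]>80)&(abs(w[...,0]-p[0])<60)&(abs(w[...,1]-p[1])<60)
q=w[m]; print(len(q),np.percentile(q,[0,1,50,99],axis=0).round(1))
E
```

```text
[ 649.10444317 -181.35936519  184.87449716] [ 9.91298580e-01  1.31627689e-01 -1.07762797e-03 -3.39979959e-04] 34.95482012629509 [ 0.23003367 -0.2098554  -2.50464944]
3399 [[ 620.1 -234.9  117.4]
 [ 628.1 -201.1  119.8]
 [ 666.8 -170.   165.7]
 [ 679.1 -149.3  297. ]]
```

View pics/s3.png

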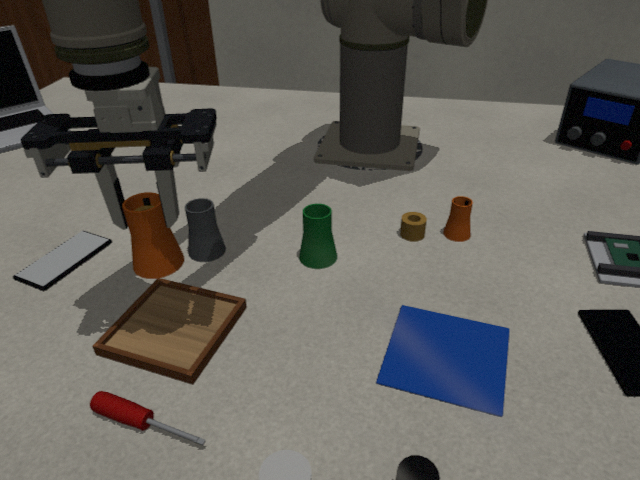

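The pot hangs over the tray at scene px (157,240). Its mouth is at z 118.5, which agrees with the grasp height, so contact should come at TCP z 77.

send_rows(
  series=[
    [0.02, 0, 0.1, 0, 0],
    [0, 0, 0.25, 0, 0],
    [0, 0, 0.4, 0, 0],
    [0, 0, 0.5, 0, 0],
    [0, 0, 0.4, 0, 0],
    [0, 0, 0.2, 0, 0],
    [0, 0, 0.1, 0, 0],
    [0, 0, 0, 0, 0],
    [0, 0, 0, 0, 0],
    [0, 0, 0, 0, 0],
  ],
)

```text
time_s: 7.75
tool_pos: [651.2, -179.2, 110.2]
orientation: [0.991, 0.133, 0.001, 0.001]
wrist_force: [-0.3, -0.2, -2.6]
opening: 46.0
finger_force: 35.0
```

send_rows(
  series=[
    [0, 0, 0.4, 0, 0],
    [0, 0, 0.42, 0, 0],
    [0, 0, -0.35, 0, 0],
    [0, 0, -0.35, 0, 0],
    [0, 0, -0.1, 0, 0],
    [0, 0, 0, 0, 0],
    [0, 0, 0, 0, 0],
    [0, 0, 0, 0, 0],
    [0, 0, 0, 0, 0],
    [0, 0, 0, 0, 0],
  ],
)

```text
time_s: 8.58
tool_pos: [649.9, -178.9, 107.2]
orientation: [0.991, 0.133, -0.0, -0.0]
wrist_force: [0.4, -0.2, -3.0]
opening: 45.6
finger_force: 35.0
```

```bash
cat > look.py <<'E'
from h import *
s=env.observe(); p=s["tool_pos"]; print(p,s["finger_force"],s["opening"],s["wrist_force"])
im,w=cloud("scene"); np.savez("last",im=im,w=w)
hsv=cv2.cvtColor(im,cv2.COLOR_RGB2HSV)
m=(hsv[...,0]>=3)&(hsv[...,0]<=15)&(hsv[...,1]>150)&(w[...,2]>22)&(w[...,2]<140)&(abs(w[...,0]-p[0])<45)&(abs(w[...,1]-p[1])<45)
q=w[m]; print("pot",len(q),np.percentile(q,[1,99],axis=0).round(1))
save("pics/crop_%d.png"%(s["time_s"]*100),cv2.resize(im[180:390,80:260],None,fx=3,fy=2.8)); print(s["time_s"])
E
python3 look.py
```

```text
[ 649.87619901 -178.91767718  107.22202115] 34.99686336144805 45.60257526791905 [ 0.40947592 -0.20920291 -2.95605448]
pot 2899 [[ 629.3 -198.6   42.2]
 [ 680.8 -147.7  131.2]]
8.5833
```

Wrist force is still -3 N, so the sleeve is in, and the strike was barely made or missed. I'll rap a bit deeper.

send_rows(
  series=[
    [0, 0, 0.45, 0, 0],
    [0, 0, 0.48, 0, 0],
    [0, 0, -0.35, 0, 0],
    [0, 0, -0.35, 0, 0],
    [0, 0, -0.23, 0, 0],
    [0, 0, 0, 0, 0],
    [0, 0, 0, 0, 0],
    [0, 0, 0, 0, 0],
    [0, 0, 0, 0, 0],
    [0, 0, 0, 0, 0],
  ],
)

```text
time_s: 9.47
tool_pos: [649.8, -178.9, 107.0]
orientation: [0.991, 0.133, -0.001, -0.0]
wrist_force: [0.7, 0.0, -1.6]
opening: 45.8
finger_force: 35.0
```

```bash
python3 look.py
```

```text
[ 649.77419668 -178.85303782  107.03739066] 34.99949715100229 45.83190345930688 [ 0.65193096  0.03852582 -1.59473961]
pot 3015 [[ 630.2 -198.7   47.1]
 [ 680.8 -147.5  136.3]]
9.4667
```

```bash
python3 - <<'E'
from h import *
z=np.load("last.npz"); im,w=z["im"],z["w"]
print("wrist", env.observe()["wrist_force"])
a,_=eyes.get_image("side")
save("pics/rap2.png",np.hstack([cv2.resize(im[180:390,80:260],(400,466)),cv2.resize(a[120:260,210:370],(400,466))]))
E
```

```text
wrist [ 0.58236552  0.09566463 -0.97302032]
```

View pics/rap2.png

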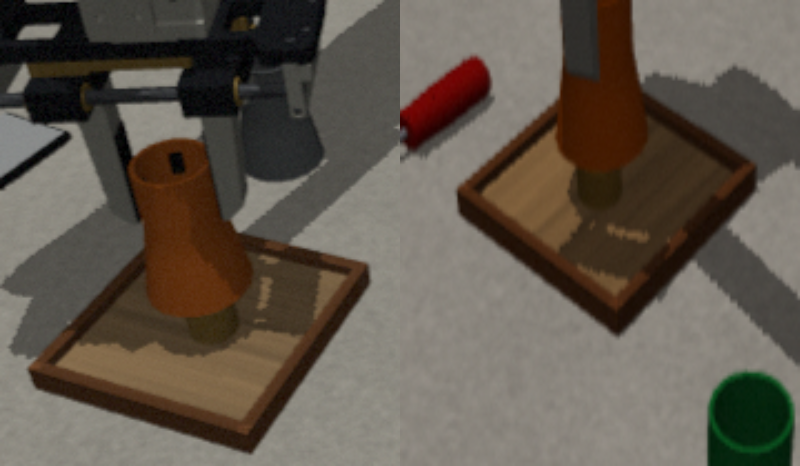

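The brass sleeve stands on the tray floor under the held pot (left panel px (213,315)), and the wrist force dropped to about 1 N. I'll lift straight up and carry the pot to the mat.

send_rows(
  series=[
    [0, 0, -0.1, 0, 0],
    [0, 0, -0.2, 0, 0],
    [0, 0, -0.3, 0, 0],
    [0, 0, -0.3, 0, 0],
    [0, 0, -0.3, 0, 0],
    [0, 0, -0.2, 0, 0],
    [0, 0, -0.1, 0, 0],
    [0.02, -0.1, 0, 0, 0],
    [0.05, -0.25, 0, 0, 0],
    [0.08, -0.4, 0, 0, 0],
  ],
)

```text
time_s: 10.4
tool_pos: [647.6, -148.5, 166.9]
orientation: [0.991, 0.132, -0.001, -0.0]
wrist_force: [-0.0, -0.2, -1.5]
opening: 46.1
finger_force: 35.0
```

send_rows(
  series=[
    [0.11, -0.6, 0, 0, 0],
    [0.11, -0.6, 0, 0, 0],
    [0.11, -0.6, 0, 0, 0],
    [0.11, -0.6, 0, 0, 0],
    [0.11, -0.6, 0, 0, 0],
    [0.11, -0.6, 0, 0, 0],
    [0.11, -0.6, 0, 0, 0],
    [0.11, -0.6, 0, 0, 0],
    [0.11, -0.6, 0, 0, 0],
    [0.11, -0.6, 0, 0, 0],
  ],
)

```text
time_s: 11.23
tool_pos: [626.1, 97.4, 166.7]
orientation: [0.991, 0.133, -0.001, -0.0]
wrist_force: [-1.1, 0.2, -1.7]
opening: 46.3
finger_force: 35.0
```

send_rows(
  series=[
    [0.11, -0.6, 0, 0, 0],
    [0.11, -0.6, 0, 0, 0],
    [0.1, -0.5, 0, 0, 0],
    [0.08, -0.4, 0, 0, 0],
    [0.04, -0.2, 0, 0, 0],
    [0, 0, 0, 0, 0],
    [0, 0, 0, 0, 0],
    [0, 0, 0, 0, 0],
    [0, 0, 0, 0, 0],
    [0, 0, 0, 0, 0],
  ],
)

```text
time_s: 12.07
tool_pos: [620.6, 186.9, 167.8]
orientation: [0.991, 0.132, -0.0, 0.0]
wrist_force: [0.4, 1.0, -1.2]
opening: 46.0
finger_force: 35.0
```

```bash
python3 look.py
```

```text
[620.6088872  186.93860933 167.82035682] 34.99937240034342 46.01275797035234 [ 0.44532488  1.00668289 -1.2113793 ]
pot 1336 [[622.  158.2 108.1]
 [652.8 214.8 139.7]]
12.0667
```

send_rows(
  series=[
    [0, 0, 0.2, 0, 0],
    [0, 0, 0.35, 0, 0],
    [0, 0, 0.45, 0, 0],
    [0, 0, 0.45, 0, 0],
    [0, 0, 0.4, 0, 0],
    [0, 0, 0.3, 0, 0],
    [0, 0, 0.15, 0, 0],
    [0, 0, 0.08, 0, 0],
    [0, 0, 0.03, 0, 0],
    [0, 0, 0, 0, 0],
  ],
)

```text
time_s: 12.95
tool_pos: [620.8, 188.0, 71.9]
orientation: [0.991, 0.133, 0.0, -0.0]
wrist_force: [0.6, 0.1, 0.1]
opening: 46.1
finger_force: 35.0
```

send_rows(
  series=[
    [0, 0, 0.02, 0, 0],
    [0, 0, 0.02, 0, 0],
    [0, 0, 0.02, 0, 0],
    [0, 0, 0.02, 0, 0],
    [0, 0, 0, 0, 0],
    [0, 0, 0, 0, 0],
    [0, 0, 0, 0, 0],
    [0, 0, 0, 0, 0],
    [0, 0, 0, 0, 0],
    [0, 0, 0, 0, 0],
  ],
)

```text
time_s: 13.78
tool_pos: [620.4, 188.0, 68.3]
orientation: [0.991, 0.133, 0.0, -0.0]
wrist_force: [0.4, -0.5, -0.3]
opening: 46.1
finger_force: 35.0
```

send_rows(
  series=[
    [0, 0, 0.02, 0, 0],
    [0, 0, 0.02, 0, 0],
    [0, 0, 0.02, 0, 0],
    [0, 0, 0, 0, 0],
    [0, 0, 0, 0, 0],
    [0, 0, 0, 0, 0],
    [0, 0, 0, 0, 0],
    [0, 0, 0, 0, 0],
    [0, 0, 0, 0, 0],
    [0, 0, 0, 0, 0],
  ],
)

```text
time_s: 14.62
tool_pos: [620.5, 188.0, 65.9]
orientation: [0.991, 0.133, 0.0, -0.0]
wrist_force: [-0.5, -0.6, -2.2]
opening: 45.9
finger_force: 35.0
```

```bash
sed -i 's/>22/>6/' look.py; python3 look.py
```

```text
[620.45546837 188.00519278  65.8845055 ] 34.999447921290994 45.91970641216603 [-0.47946019 -0.57685771 -2.1857312 ]
pot 2635 [[600.4 164.8  10.1]
 [649.8 214.3  95.4]]
14.6167
```

send_rows(
  series=[
    [0, 0, 0.02, 0, 0],
    [0, 0, 0.02, 0, 0],
    [0, 0, 0.02, 0, 0],
    [0, 0, 0, 0, 0],
    [0, 0, 0, 0, 0],
    [0, 0, 0, 0, 0],
    [0, 0, 0, 0, 0],
    [0, 0, 0, 0, 0],
    [0, 0, 0, 0, 0],
    [0, 0, 0, 0, 0],
  ],
)

```text
time_s: 15.5
tool_pos: [620.8, 188.1, 64.4]
orientation: [0.991, 0.133, 0.0, -0.0]
wrist_force: [-1.6, -0.1, 5.2]
opening: 46.1
finger_force: 35.0
```

Contact shows as +5 N. I'll open the fingers, then rise.

send_rows(
  series=[
    [0, 0, 0, 0, 0.6],
    [0, 0, 0, 0, 0.7],
    [0, 0, 0, 0, 0.8],
    [0, 0, 0, 0, 1],
    [0, 0, 0, 0, 1],
    [0, 0, 0, 0, 1],
    [0, 0, 0, 0, 1],
    [0, 0, 0, 0, 1],
    [0, 0, 0, 0, 1],
    [0, 0, 0, 0, 1],
  ],
)

```text
time_s: 16.33
tool_pos: [620.4, 188.0, 63.4]
orientation: [0.991, 0.133, -0.0, 0.0]
wrist_force: [-0.3, -0.0, 0.0]
opening: 92.7
finger_force: 0.0
```

send_rows(
  series=[
    [0, 0, -0.1, 0, 1],
    [0, 0, -0.3, 0, 1],
    [0, 0, -0.5, 0, 1],
    [0, 0, -0.6, 0, 1],
    [0, 0, -0.6, 0, 1],
    [0, 0, -0.6, 0, 1],
    [0, 0, -0.5, 0, 1],
    [0, 0, -0.3, 0, 1],
    [0, 0, 0, 0, 1],
    [0, 0, 0, 0, 1],
  ],
)

```text
time_s: 17.17
tool_pos: [620.9, 188.1, 204.3]
orientation: [0.991, 0.133, 0.001, -0.0]
wrist_force: [0.2, 0.3, 0.2]
opening: 93.1
finger_force: 0.0
```

```bash
python3 look.py; python3 - <<'E'
from h import *
z=np.load("last.npz"); save("pics/end.png",z["im"])
E
```

```text
[620.87820539 188.07497868 204.26924878] 0.0 93.10652650389906 [0.2431982  0.27161581 0.23604168]
pot 2613 [[600.3 164.9   9.4]
 [649.4 214.5  94. ]]
17.1667
```

View pics/end.png

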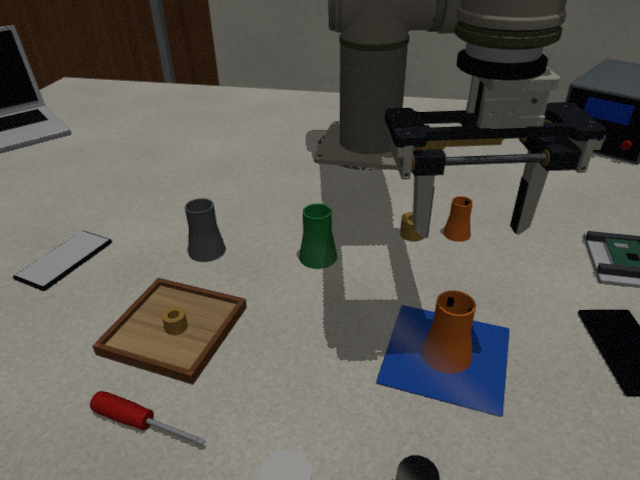

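The pot stands upright at the mat's centre (scene px (450,335)). The sleeve is mid-tray (px (175,321)) and the gripper is clear of everything.

```bash
python3 -c "
from bench import env
print(env.finish_job())"
```

```text
the job is handed in; nothing more can be done
None
```

The job is handed in: the sleeve came out in the tray by the second rap and stayed there, the orange pot stands mouth down at the centre of the blue mat, and the gripper is clear; the hand-in returned no verdict.

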